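Stand the cup up and turn the tea-ball dish towards it

TASK

Tea is about to be made: stand the fallen blue cup upright on the shelf, mouth up, about where it lies, and let go of it. Then lift the red dish off its cork trivet and, keeping it above the trivet, turn it about a quarter turn so that its pouring lip points straight at the cup, holding it level all the while so that the loose tea ball stays in the middle. Finish while still holding the dish there, still and level, a hand's breadth (5 to 15 cm) above the trivet, and leave the saucepan, mug and whisk alone.

Things in the scene. Friction and masses are not known exactly. Their poses are not given: they have to be found in the camera images.
- cup: Blue ceramic cup, no handle, eight flat sides, 58 mm across flats, 78 mm tall, wall 4 mm, about 160 g, loose. It starts toppled on one flat, axis level, mouth roughly away from the robot. Origin: centre of its foot's underside; z runs from foot to mouth. As it lies, x points down and y is level, across two upright flats that suit a grip.
- cup_mouth (a point): Centre of the cup's mouth, 78 mm from the foot along the cup's z axis.
- dish: Red round dish, loose, 90 to 170 g, with a pouring lip and, opposite, a straight handle (at first roughly towards the robot). Rim 138 mm across, 25 mm above the underside. Inside: a shallow cone of 9 degrees, so the ball stays in the middle at less tilt than that, and a steeper edge. Origin: centre of the underside, on the trivet; z up, x towards the lip.
- dish_handle (a point): Middle of the dish's handle, 105 mm from the dish's centre along its -x, 20 mm above its underside. The handle is a straight level bar, 20 mm wide (dish y), 16 mm high, from 69 to 147 mm from the centre. As the dish hangs to one side of the grip, a firm grip (about 60 N) is needed to keep it level.
- dish_lip (a point): Tip of the pouring lip, 88 mm from the dish's centre along its +x, 28 mm above its underside.
- dish_middle (a point): The place of the tea ball's centre when it lies in the middle of the dish: 22 mm above the underside.
- tea_ball: Loose steel tea ball with a brass seam, 34 mm in diameter, about 30 g, lying in the middle of the dish. Origin: its centre.
- trivet: Round cork trivet, 104 mm across, 15 mm thick, fixed to the shelf; the dish starts on it. Origin: centre of its underside, on the shelf.
- saucepan: Aluminium saucepan, 156 mm across, 85 mm tall, black handle to its +y, standing on the gas ring on two bricks at the left. Origin: centre of its underside. Leave alone.
- mug: White ceramic mug, 80 mm across, 92 mm tall, with a handle, standing on the far part of the shelf. Origin: centre of its underside. Leave alone.
- whisk: Steel whisk 280 mm long, lying on the far part of the shelf. Origin: at the shelf, below where handle and wires meet; x towards the wires. Leave alone.
Things that resemble listed ones, but are neither listed nor needed, are in the scene too. Of the things that look like the dish, the largest one is meant. Of the things that look like the cup, take the one that is farthest to the robot's left at the start.

How it is judged:
By the outcome, as a careful person would: the job done as asked, in the order asked, and still so for the second after the job is handed in, while the arm keeps its last pose, push and grip.
It also fails if it takes over 72 s, if anything falls off the work surface, if the arm or the gripper's body presses on something with over 40 N, if the wrist force passes 120 N, or if a joint passes its speed limit or range.

ROBOT

A 7-joint arm with a two-finger parallel gripper is mounted at the origin on the work surface. World frame = base frame: x ahead of the robot, y to its left, z up, the work surface at z = 0. Lengths are in m, angles in rad, forces in N, time in s.
With the tool pointing down it reaches from about 0.35 to 0.9 m from the base axis. Payload 19.9 kg.
Tool frame: the origin (TCP) lies between the finger pads; the fingertips stand 25 mm ahead of it and the grasp point (between the pads) lies 6 mm ahead of it; z points along the fingers, y is the line along which they close (so a half turn about z gives the same grasp; the last joint's range is limited). The gripper opens to 85 mm and grips with 20 to 120 N. Pads are 22 mm wide; open, the fingers measure 114 mm over their backs; the gripper's body (76 mm by 85 mm) begins 54 mm behind the grasp point. The pads swing forward as they close: fully open they stand 13 mm farther back than shut.
Start: joints at [-1.23, 0.417, -0.01, 1.614, 0.005, 1.111, -0.053], TCP at [0.233, 0.58, 0.256] pointing down, gripper open.
Joint ranges: [-2.81, 2.81], [-0.39, 2.02], [-1.27, 1.25], [0.06, 2.57], [-1.19, 4.33], [0.19, 2], [-2.82, 2.82]. Speed limits (rad/s): [1.89, 1.89, 2.39, 2.39, 3.01, 3.01, 3.01].

INTERFACE

Orientations are given as a rotation vector (axis times angle).
In Python, from cell import ctrl gives the robot as it stands. Calls block until the motion is done:
- ctrl.reach(position, orientation): joint-space move of the TCP to a pose.
- ctrl.servo_line(position, ori=None, vel=0.15): straight line of the TCP; ori=None keeps the orientation; vel is the mean speed in m/s.
- ctrl.movej(angles): joint-space move.
- ctrl.move_gripper(opening, grasp_force=None): finger opening in m; grasp_force is the grip in N (None keeps the last); returns when the fingers have stopped.
- ctrl.pause(seconds).
- ctrl.inverse_kinematics(position, orientation): joint angles nearest the present ones, or None.
- ctrl.sense(): the state.
- ctrl.read_camera(name): name is "side" or "top" or "wrist"; returns (picture, depth): 384x512x3 uint8, red, green, blue; 384x512 float32, m along the optical axis (not along the pixel's ray), 0 where there is no reading.
- ctrl.camera_params(name): a dict with "mtx" (3x3 intrinsics, pixels), "k1" (the pictures are not rectified: a ray, as slopes to the right and down, at radius r is drawn at 1 + k1 r^2 times it, then the intrinsics apply), "R" (3x3) and "t" (3): a world point X has camera coordinates R X + t. Camera axes: x right, y down, z forward; pixel columns grow to the right and rows downward; lengths in m; the calibration is good to about 2 mm. A picture is of the moment at which its call begins: read the wrist's pose just before it. camera_params takes no time and is no camera call; for the wrist camera it gives the pose at the moment of the call.
A pose or a line that the arm cannot do raises ctrl.PlanningError and nothing moves.
- ctrl.hand_in(): hands the job in; it is judged then, once.
The state is a dict: "clock": time; "joint_pos": joint angles; "dq": joint speeds; "effort": joint torques, N m; "tool_pos": TCP position; "tool_rot": TCP orientation; "wrist_force": force on the tool from outside, world axes, zero at the start; "ft_torque": the same for the moment, N m; "width": finger opening in m; "grip_force": force on a finger pad.
Only numpy, scipy, OpenCV 4.12 (cv2) and the standard library are available. Lean on these libraries where they do the work, as an engineer would, in place of code of your own. Each camera call takes 0.05 s, during which the arm holds its last target. There are 200 camera calls.

## Working session

There is one attempt and no reset: what is moved stays moved. The work goes in short steps, each a Python script; the robot and the scene stay as the last script left them, time stands still between calls to the robot, and variables do not carry over. Pictures are saved under pics/ and viewed, at most 10 in all, crops included, and the job is handed in when it is done.

```bash
mkdir -p pics; ls
cat > h.py <<'E'
import numpy as np, cv2
from cell import ctrl
from scipy.spatial.transform import Rotation as Ro
def save(im,n): cv2.imwrite('pics/'+n,cv2.cvtColor(im,cv2.COLOR_RGB2BGR))
def cloud(P,dep):
    h,w=dep.shape; u,v=np.meshgrid(np.arange(w),np.arange(h))
    k=P['mtx'];d=np.array([P['k1'],0,0,0],float)
    n=cv2.undistortPoints(np.stack([u,v],-1).reshape(-1,1,2).astype(float),np.array(k,float),d).reshape(h,w,2)
    c=np.dstack([n*dep[...,None],dep])
    return (c-np.array(P['t']))@np.array(P['R'])   # world
def shot(name):
    P=ctrl.camera_params(name); im,d=ctrl.read_camera(name); return im,d,cloud(P,d)
E
python3 - <<'E'
from h import *
out=[]
for n in('side','top'):
    im,d,W=shot(n); np.savez('%s0.npz'%n,im=im,d=d,W=W); out.append(im)
    P=ctrl.camera_params(n); print(n,-np.array(P['R']).T@P['t'],P['k1'],(d>0).mean())
save(out[0],'side0.png');save(out[1],'top0.png')
s=ctrl.sense();print(s)
E
```

```text
pics
side [ 0.5159274  -0.67133723  0.76271846] -0.03293565154716457 0.9958241780598959
top [0.41578591 0.09859837 1.0711012 ] -0.11027061406236273 0.9959004720052084
{'clock': 0.1, 'joint_pos': array([-1.22950088,  0.41789674, -0.0103041 ,  1.61409261,  0.00472319,
        1.11070962, -0.05300711]), 'dq': array([ 0.00123224, -0.00176006, -0.0014693 , -0.0002217 ,  0.00197745,
        0.00101267,  0.00113482]), 'effort': array([ 1.16449955e-03, -8.65823150e+01,  6.79867230e-01, -4.35643280e+01,
        1.90414244e-02,  4.70211278e-03,  4.81644531e-05]), 'tool_pos': array([0.23335412, 0.57950301, 0.25574275]), 'tool_rot': array([-5.97591083e-01, -3.08412828e+00,  1.69412896e-03]), 'wrist_force': array([ 0.85600695, -0.37050593,  0.01551456]), 'ft_torque': array([ 0.0326339 , -0.04182823,  0.01176631]), 'grip_force': 0.0, 'width': 0.08516989966130695}
```

View pics/side0.png

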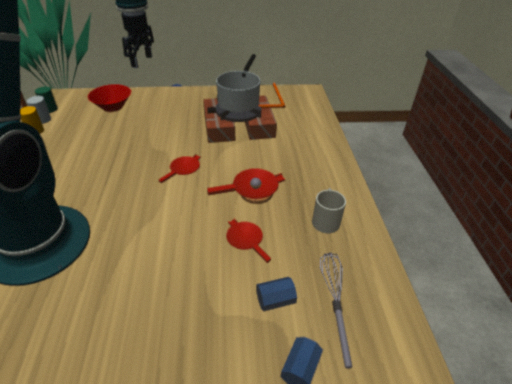

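View pics/top0.png

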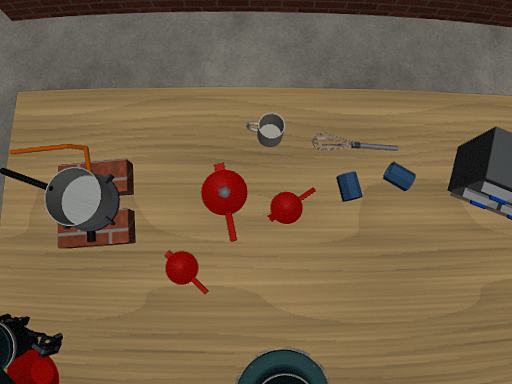

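The top view shows these candidates:
- **Dishes:** large red with the ball at (224,192), small red at (286,208) and (182,267), and a red bowl at (35,368). I take the largest flat dish, (224,192).
- **Cups:** blue at (348,186) and (399,176). Robot-left is image-left, so I take (348,186).

In the side view these are the dish at (255,184) and the cup at (276,293).

Run:
```python
from h import *
Z=np.load('top0.npz');im,W=Z['im'],Z['W']
hsv=cv2.cvtColor(im,cv2.COLOR_RGB2HSV)
red=((hsv[...,0]<8)|(hsv[...,0]>172))&(hsv[...,1]>170)&(hsv[...,2]>60)
blue=(abs(hsv[...,0].astype(int)-108)<14)&(hsv[...,1]>100)&(hsv[...,2]>30)
for nm,m in(('red',red),('blue',blue)):
    n,l,st,c=cv2.connectedComponentsWithStats(m.astype(np.uint8))
    for i in range(1,n):
        if st[i,4]<80: continue
        p=W[l==i]; print(nm,c[i].round(),st[i,4],'mean',p.mean(0).round(3),'zmax',np.percentile(p[:,2],[5,50,95]).round(3),'x',p[:,0].min().round(3),p[:,0].max().round(3),'y',p[:,1].min().round(3),p[:,1].max().round(3))
S=np.load('side0.npz');
a=cv2.resize(im[120:260,150:440],None,fx=2.7,fy=2.7,interpolation=cv2.INTER_CUBIC);save(a,'crop1.png')
print('surface z', np.median(W[230:250,250:400,2]), W[186,348], W[150,200])
```

```text
red [224. 194.] 1765 mean [0.589 0.172 0.039] zmax [0.023 0.034 0.045] x 0.416 0.684 y 0.099 0.241
red [287. 207.] 914 mean [ 0.555 -0.017  0.017] zmax [0.004 0.012 0.022] x 0.416 0.611 y -0.103 0.099
red [183. 269.] 978 mean [0.371 0.294 0.017] zmax [0.005 0.013 0.022] x 0.301 0.425 y 0.099 0.348
red [ 33. 369.] 1340 mean [0.066 0.734 0.035] zmax [0.008 0.024 0.059] x 0.016 0.416 y 0.099 0.805
blue [399. 176.] 519 mean [ 0.643 -0.355  0.056] zmax [0.01  0.054 0.061] x 0.416 0.689 y -0.407 0.099
blue [349. 186.] 498 mean [ 0.611 -0.198  0.059] zmax [0.039 0.054 0.061] x 0.416 0.657 y -0.237 0.099
surface z 0.0008935977888728072 [ 0.61109896 -0.194651    0.05669732] [0.73662986 0.25294288 0.00104529]
```

View pics/crop1.png

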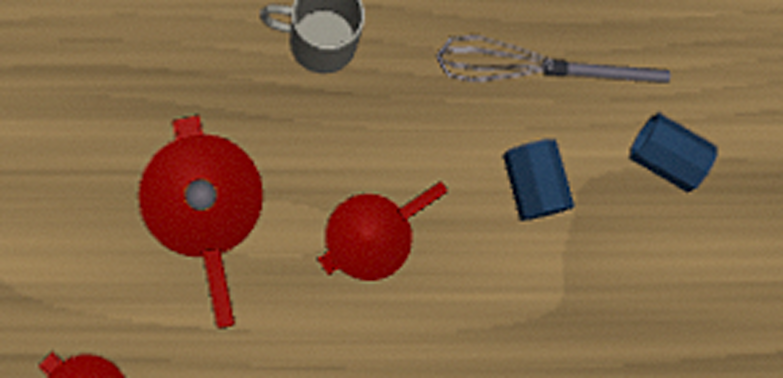

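The crop confirms both choices. The cup's mouth points away from the robot and slightly left, and the dish with the ball has its handle towards the robot. Next I'll measure both and check which tilts the arm can reach.

```bash
cat >> h.py <<'E'
def masks(im):
    hsv=cv2.cvtColor(im,cv2.COLOR_RGB2HSV).astype(int)
    red=((hsv[...,0]<8)|(hsv[...,0]>172))&(hsv[...,1]>150)&(hsv[...,2]>40)
    blue=(abs(hsv[...,0]-108)<14)&(hsv[...,1]>90)&(hsv[...,2]>25)
    return red,blue
def near(W,m,c,r): return W[m&(np.hypot(W[...,0]-c[0],W[...,1]-c[1])<r)]
def rect(p,toward):
    (cx,cy),sz,_=r=cv2.minAreaRect(p[:,:2].astype(np.float32)); b=cv2.boxPoints(r)
    e=b[1]-b[0],b[2]-b[1]; L=max(e,key=np.linalg.norm); L=L/np.linalg.norm(L)
    if L@np.array(toward)<0: L=-L
    return np.array([cx,cy]),sz,np.arctan2(L[1],L[0])
def dishfit(p):
    # rim circle from high points; handle from low-radius outliers
    q=p[:,:2]; c=np.median(q,0)
    for _ in range(15):
        d=q-c; r=np.hypot(*d.T); k=r<0.072; c=0.5*c+0.5*np.array((q[k].min(0)+q[k].max(0))/2) if _<0 else c+0.5*d[k].mean(0)
    return c
def pose(yaw,el):
    """tool z at angle el from straight down towards heading yaw; tool y level, across heading"""
    a=np.array([np.cos(yaw),np.sin(yaw),0]); z=np.sin(el)*a-np.cos(el)*np.array([0,0,1])
    y=np.array([-a[1],a[0],0]); return np.stack([np.cross(y,z),y,z],1)
def rv(R): return Ro.from_matrix(R).as_rotvec()
E
python3 - <<'E'
from h import *
for n in('top','side'):
    Z=np.load(n+'0.npz');im,W=Z['im'],Z['W'];red,blue=masks(im)
    p=near(W,blue,(.611,-.198),.07); t=p[p[:,2]>.052]
    print(n,'cup all',rect(p[p[:,2]>.02],(1,0)),'top',rect(t,(1,0)),len(p))
    p=near(W,red,(.6,.172),.17); p=p[p[:,2]>.02]
    c=dishfit(p); d=p[:,:2]-c; r=np.hypot(*d.T); h=(d[:,0]<0)&(r>.085)
    hm=d[h].mean(0); print('dish',c,'heading',np.arctan2(*(-hm)[::-1]),'z',p[:,2].max(), 'hz',np.median(p[h][:,2]))
c=np.array([.611,-.198]);yaw=.24
for flip in(0,1):
  for b in(0,15,25,30,40,50):
    F=np.diag([-1,-1,1]) if flip else np.eye(3)
    a=np.array([np.cos(yaw),np.sin(yaw),0])
    j0=ctrl.inverse_kinematics(np.r_[c,.035],rv(pose(yaw,-np.radians(b))@F))
    j1=ctrl.inverse_kinematics(np.r_[c,.055],rv(pose(yaw,np.radians(90-b))@F))
    print(flip,b,None if j0 is None else j0.round(2),None if j1 is None else j1.round(2))
E
```

```text
top cup all (array([ 0.61416507, -0.20408998]), (0.07685577124357224, 0.05596087872982025), np.float32(0.23414414)) top (array([ 0.61461496, -0.20486543]), (0.07675770670175552, 0.04081479087471962), np.float32(0.19868605)) 502
dish [0.59832229 0.17375028] heading 0.41301000942584426 z 0.053972317265379904 hz 0.043507350460109735
side cup all (array([ 0.61326975, -0.211211  ]), (0.07617593556642532, 0.04859548807144165), np.float32(0.2444006)) top (array([ 0.61248291, -0.20630135]), (0.075762540102005, 0.035443685948848724), np.float32(0.21101065)) 708
dish [0.5978383  0.18330711] heading 0.3655291844625511 z 0.04847913155309781 hz 0.04168373580635445
0 0 [ 0.04  0.74  0.31  1.71 -0.31  0.74  2.32] [ 1.3   1.31 -0.74  2.07  4.26  0.95 -1.17]
0 15 [-0.04  0.86  0.39  1.53 -0.2   1.04  2.19] [-0.33  1.52  1.07  2.18  3.39  1.94 -2.53]
0 25 [-0.05  0.94  0.39  1.4  -0.12  1.24  2.12] [ 1.46  1.28 -1.1   2.13  3.39  0.33 -0.43]
0 30 [-0.05  0.98  0.39  1.34 -0.09  1.33  2.1 ] [ 1.43  1.2  -1.09  2.13  3.17  0.3  -0.31]
0 40 [-0.03  1.07  0.35  1.21 -0.01  1.53  2.06] [ 1.35  1.07 -1.08  2.1   2.55  0.24  0.15]
0 50 [-0.02  1.17  0.32  1.07  0.07  1.72  2.03] [ 1.28  0.98 -1.08  2.05  1.75  0.28  0.82]
1 0 [-0.14  0.8   0.58  1.71 -0.58  0.8  -0.62] [0.1  1.23 0.53 2.11 3.64 1.94 1.21]
1 15 [-0.25  0.97  0.75  1.54 -0.52  1.11 -0.72] [-0.33  1.52  1.07  2.18  3.39  1.94  0.61]
1 25 [-0.28  1.08  0.81  1.41 -0.48  1.3  -0.76] [ 1.46  1.28 -1.1   2.13  3.39  0.33  2.71]
1 30 [-0.27  1.12  0.81  1.35 -0.43  1.39 -0.79] [ 1.3   1.04 -0.92  2.13  3.65  0.37  2.23]
1 40 [-0.25  1.21  0.81  1.22 -0.37  1.56 -0.83] [ 1.24  0.93 -0.91  2.1   3.27  0.2   2.46]
1 50 [-0.23  1.3   0.82  1.09 -0.31  1.74 -0.85] [ 1.28  0.98 -1.08  2.05  1.75  0.28 -2.32]
```

Run:
```python
from h import *
c=np.array([.613,-.205]);
for yaw in(-.32,-.1,.22):
 for flip in(0,1):
  for b in(40,48,55,62):
    F=np.diag([-1,-1,1]) if flip else np.eye(3)
    j0=ctrl.inverse_kinematics(np.r_[c,.035],rv(pose(.22,-np.radians(b))@F))
    j1=ctrl.inverse_kinematics(np.r_[c,.055],rv(pose(yaw,np.radians(90-b))@F))
    j2=ctrl.inverse_kinematics(np.r_[c,.13],rv(pose(yaw,np.radians(90-b))@F))
    print(yaw,flip,b,*[None if j is None else j.round(2) for j in(j0,j1,j2)])
# wrist camera geometry in tool frame
s=ctrl.sense();P=ctrl.camera_params('wrist');T=Ro.from_rotvec(s['tool_rot']).as_matrix()
print(T.T@(-np.array(P['R']).T@P['t']-s['tool_pos']), T.T@np.array(P['R']).T)
Z=np.load('top0.npz');im,W=Z['im'],Z['W'];red,_=masks(im)
p=near(W,red,(.6,.172),.17);p=p[p[:,2]>.02]
c=.5*(np.percentile(p[:,:2],0.5,0)+np.percentile(p[:,:2],99.5,0)); print(p[:,:2].min(0),p[:,:2].max(0))
hp=p[p[:,0]<.52]; lp=p[p[:,0]>.672]; print('handle pts mean',hp.mean(0),len(hp),'lip',lp.mean(0),len(lp), 'far end',hp[hp[:,0]<hp[:,0].min()+.012].mean(0))
```

```text
-0.32 0 40 [-0.03  1.08  0.37  1.19 -0.02  1.54  2.06] [ 0.63  0.69 -0.43  2.21  2.81  0.64 -1.11] [ 0.79  0.55 -0.62  2.21  2.59  0.51 -0.89]
-0.32 0 48 [-0.01  1.16  0.34  1.08  0.04  1.7   2.04] [ 0.65  0.65 -0.46  2.15  2.56  0.43 -0.88] [ 0.86  0.55 -0.72  2.14  2.12  0.38 -0.42]
-0.32 0 55 [0.01 1.23 0.31 0.99 0.09 1.83 2.03] [ 0.71  0.65 -0.54  2.09  2.07  0.33 -0.39] [ 0.72  0.49 -0.55  2.08  1.55  0.26  0.09]
-0.32 0 62 [0.02 1.3  0.29 0.9  0.15 1.96 2.03] [ 0.53  0.6  -0.33  2.02  1.34  0.2   0.27] [ 0.13  0.45  0.16  2.02 -0.2   0.2   1.7 ]
-0.32 1 40 [-0.23  1.22  0.81  1.2  -0.37  1.58 -0.84] [ 1.02  0.9  -0.91  2.2   2.57  0.78  2.55] [ 0.87  0.59 -0.73  2.21  2.53  0.54  2.36]
-0.32 1 48 [-0.22  1.29  0.82  1.09 -0.33  1.72 -0.85] [ 0.72  0.67 -0.55  2.15  2.49  0.46  2.36] [ 0.57  0.47 -0.37  2.15  2.4   0.26  2.35]
-0.32 1 55 [-0.2   1.36  0.83  1.   -0.29  1.84 -0.85] [ 0.42  0.59 -0.19  2.1   2.47  0.19  2.24] None
-0.32 1 62 [-0.18  1.42  0.83  0.91 -0.24  1.96 -0.85] None [ 0.09  0.45  0.21  2.02 -0.3   0.2  -1.35]
-0.1 0 40 [-0.03  1.08  0.37  1.19 -0.02  1.54  
[... 1868 characters left out ...]
 0.82 -1.12  2.05  1.34  0.22 -2.02]
0.22 1 55 [-0.2   1.36  0.83  1.   -0.29  1.84 -0.85] [ 1.15  0.85 -0.93  2.01  1.37  0.22 -2.07] [ 0.58  0.48 -0.19  2.01 -1.06  0.31  0.06]
0.22 1 62 [-0.18  1.42  0.83  0.91 -0.24  1.96 -0.85] [ 0.43  0.6  -0.04  1.97 -1.02  0.3  -0.  ] [-0.03  0.53  0.53  1.97 -1.16  0.58  0.  ]
[ 0.06652722  0.00026889 -0.11845515] [[ 4.77038768e-04 -9.65799193e-01 -2.59290746e-01]
 [ 9.99998658e-01  8.67138614e-04 -1.39011381e-03]
 [ 1.56741181e-03 -2.59289734e-01  9.65798311e-01]]
[0.45410348 0.01675384] [0.68318612 0.24090894]
handle pts mean [0.48752746 0.14412293 0.04299766] 154 lip [0.67719973 0.18835926 0.04504696] 33 far end [0.45984002 0.145341   0.04359324]
```

Run:
```python
from h import *
c=np.array([.6135,-.2055]);yaw=.22;R=pose(yaw,-np.radians(40))
p=np.r_[c,.032]-R[:,2]*.17
ctrl.reach(p,rv(R)); s=ctrl.sense(); print(s['clock'],s['tool_pos'],s['joint_pos'].round(2))
im,d,W=shot('wrist'); _,blue=masks(im)
q=near(W,blue,c,.075); print(len(q)); 
for zz in(.02,.053): print(rect(q[q[:,2]>zz],(1,0)), q[q[:,2]>zz].mean(0), q[:,2].max())
save(im,'w1.png')
```

```text
3.275 [ 0.7204319  -0.18077149  0.16249765] [ 0.01  1.15  0.34  0.71 -0.01  1.94  2.05]
3954
(array([ 0.61442178, -0.20573489]), (0.07780178636312485, 0.05431530252099037), np.float32(0.21372092)) [ 0.61686713 -0.20515057  0.05541798] 0.061506503888092735
(array([ 0.61437988, -0.20551071]), (0.07779189199209213, 0.0383017398416996), np.float32(0.21253742)) [ 0.61696906 -0.20485095  0.05816968] 0.061506503888092735
```

View pics/w1.png

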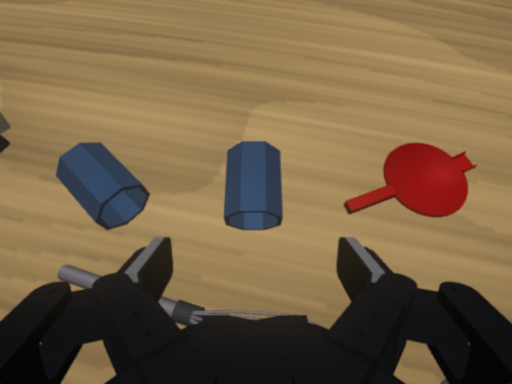

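The wrist view shows the cup centred at (253,185), mouth towards the hand, between the open fingers. The other cup at (103,185) and the small dish at (425,180) are clear.

Run:
```python
from h import *
c=np.array([.6144,-.2056]);yaw=.213;R0=pose(yaw,-np.radians(40));a=np.array([np.cos(yaw),np.sin(yaw),0])
g=np.r_[c,.032]+.006*a
ctrl.servo_line(g,rv(R0),vel=.12); print(ctrl.sense()['wrist_force'].round(1))
ctrl.move_gripper(.05,40); s=ctrl.sense(); print(s['clock'],s['width'],s['grip_force'],s['tool_pos'],s['wrist_force'].round(1))
R=Ro.from_rotvec(s['tool_rot']).as_matrix()
ft=R.T@(np.r_[c,.029]-.039*a-s['tool_pos']); ft[1]=0; np.save('ft.npy',ft); print(ft)
ctrl.servo_line(s['tool_pos']+[-.05,0,.15],vel=.15)
s=ctrl.sense();print(s['clock'],s['width'],s['joint_pos'].round(2))
for yf in(-.32,-.1,-.5):
  for fl in(0,1):
   Rf=pose(yf,np.radians(50))@(np.diag([-1,-1,1]) if fl else np.eye(3)); f=ft*([-1,1,1] if fl else [1,1,1])
   # fl uses other half-turn: not the same hold, shown for fl=0 only
   if fl: continue
   for h in(.003,.10):
     t=np.r_[c,h]-Rf@f; j=ctrl.inverse_kinematics(t,rv(Rf)); print(yf,h,t.round(3),None if j is None else j.round(2))
```

```text
[ 0.3  0.6 -0.7]
5.2333 0.05731744759734705 43.25611466420014 [ 0.62053084 -0.20425763  0.03227297] [2.  1.7 3.7]
[0.03259485 0.         0.03159446]
6.4417 0.05751317651127379 [-0.04  0.83  0.37  1.31  0.06  1.66  2.08]
-0.32 0.003 [ 0.611 -0.205  0.048] [ 1.15  1.07 -1.09  2.2   2.52  0.9  -0.36]
-0.32 0.1 [ 0.611 -0.205  0.145] [ 1.14  0.73 -1.08  2.2   2.31  0.67 -0.41]
-0.1 0.003 [ 0.611 -0.205  0.048] [ 1.26  1.08 -1.09  2.18  2.61  0.64 -0.2 ]
-0.1 0.1 [ 0.611 -0.205  0.145] [ 1.25  0.74 -1.08  2.19  2.47  0.43 -0.32]
-0.5 0.003 [ 0.612 -0.204  0.048] [ 1.06  1.08 -1.09  2.19  2.41  1.08 -0.47]
-0.5 0.1 [ 0.612 -0.204  0.145] [ 1.05  0.74 -1.08  2.19  2.18  0.86 -0.48]
```

Run:
```python
from h import *
c=np.array([.6144,-.2056]);ft=np.load('ft.npy');Rf=pose(-.32,np.radians(50))
s=ctrl.sense(); ctrl.servo_line(s['tool_pos']+[-.05,0,.12],vel=.2)
t=np.r_[c,.16]-Rf@ft; j1=ctrl.inverse_kinematics(t,rv(Rf)); j0=ctrl.sense()['joint_pos']; print(j0.round(2),j1)
if j1 is not None:
  for k in(.2,.4,.6,.8,1):
    ctrl.movej(j0+(j1-j0)*k); s=ctrl.sense(); print(s['clock'],s['tool_pos'].round(3),Ro.from_rotvec(s['tool_rot']).as_matrix()[:,2].round(2))
    if s['tool_pos'][2]<.13: print('low');break
  print(ctrl.inverse_kinematics(np.r_[c,.003]-Rf@ft,rv(Rf)))
  im,d,W=shot('side'); save(im[150:384,150:450],'s1.png')
```

```text
[-0.06  0.63  0.4   1.38  0.11  1.78  2.11] [ 1.15790402  0.54097815 -1.07705346  2.18281439  2.14249771  0.50721187
 -0.35798757]
7.825 [ 0.492 -0.315  0.237] [-0.57 -0.4  -0.72]
8.3833 [ 0.503 -0.383  0.196] [-0.33 -0.62 -0.71]
8.9417 [ 0.548 -0.39   0.173] [ 0.04 -0.7  -0.72]
9.5 [ 0.599 -0.327  0.178] [ 0.44 -0.56 -0.7 ]
10.075 [ 0.612 -0.206  0.205] [ 0.73 -0.24 -0.64]
[ 1.06762774  0.96437608 -0.9683723   2.20062145  2.55893159  0.82415104
 -0.51185941]
```

View pics/s1.png

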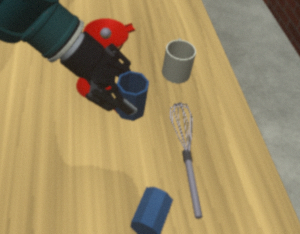

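The cup at crop pixel (132,90) is held mouth-up above its spot. I'll lower it, feel for contact, let go and back off.

Run:
```python
from h import *
c=np.array([.6144,-.2056]);ft=np.load('ft.npy');Rf=pose(-.32,np.radians(50))
ctrl.servo_line(np.r_[c,.015]-Rf@ft,rv(Rf),vel=.12)
f0=ctrl.sense()['wrist_force']
for h in np.arange(.008,-.0051,-.0015):
    ctrl.servo_line(np.r_[c,h]-Rf@ft,rv(Rf),vel=.03); f=ctrl.sense()['wrist_force']-f0
    if f[2]>3: break
print('h',h,f.round(1))
ctrl.move_gripper(.085); s=ctrl.sense(); print(s['clock'],s['width'],s['wrist_force'].round(1))
ctrl.servo_line(s['tool_pos']-.13*Rf[:,2],vel=.15)
s=ctrl.sense();print(s['clock'],s['joint_pos'].round(2))
for n in('side','top'):
    im,d,W=shot(n); _,b=masks(im); q=near(W,b,c,.07); hi=q[q[:,2]>.072]
    print(n,len(q),q[:,2].max().round(3),cv2.minAreaRect(hi[:,:2].astype(np.float32)) if len(hi)>3 else 0)
    save(im,n+'2.png')
```

```text
h -0.0009999999999999974 [-2.8 -1.   8.1]
13.7583 0.084981834599697 [ 0.2 -0.5 -0.3]
14.775 [ 1.23  0.7  -1.15  2.43  2.44  0.78 -0.58]
side 102 0.08 ((0.6119560599327087, -0.21113669872283936), (0.04716658964753151, 0.05511181801557541), 84.9776840209961)
top 411 0.084 ((0.6144549250602722, -0.20496997237205505), (0.05566473305225372, 0.0570957325398922), 26.175586700439453)
```

View pics/side2.png

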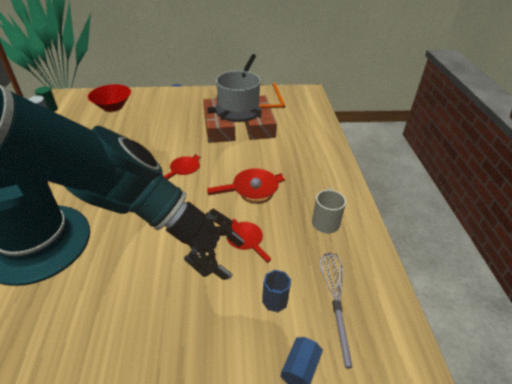

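The cup stands mouth-up at side pixel (276,290), about (0.614, -0.205) in the world. Now for the dish: retract high, swing over and look down at the handle.

Run:
```python
from h import *
s=ctrl.sense(); ctrl.servo_line(s['tool_pos']+[-.02,0,.22],vel=.25)
j0=ctrl.sense()['joint_pos']; j1=np.array([-.3,.25,0,1.65,0,1.24,0])
for k in(.25,.5,.75,1):
    ctrl.movej(j0+(j1-j0)*k); s=ctrl.sense(); print(s['clock'],s['tool_pos'].round(3))
    if s['tool_pos'][2]<.17: print('low');break
c=np.array([.598,.174]);ps=.195
for fl in(0,1):
  F=np.diag([-1,-1,1]) if fl else np.eye(3)
  for p in np.linspace(ps,-1.527,5):
    u=np.array([np.cos(p),np.sin(p)]); j=ctrl.inverse_kinematics(np.r_[c-.1*u,.13],rv(pose(p,0)@F)); print(fl,p,None if j is None else j.round(2))
im,d,W=shot('wrist');np.savez('w2.npz',im=im,W=W);save(im,'w2.png')
```

```text
Traceback (most recent call last):
cell.PlanningError: the arm cannot follow that straight line within its joint ranges
```

Run:
```python
from h import *
j=ctrl.sense()['joint_pos'].copy(); j[1]=.15; ctrl.movej(j); print(ctrl.sense()['tool_pos'].round(3))
j0=ctrl.sense()['joint_pos']; j1=np.array([-.3,.25,0,1.65,0,1.24,0])
for k in(.25,.5,.75,1):
    ctrl.movej(j0+(j1-j0)*k); s=ctrl.sense(); print(s['clock'],s['tool_pos'].round(3))
    if s['tool_pos'][2]<.17: print('low');break
c=np.array([.598,.174]);ps=.195
for fl in(0,1):
  F=np.diag([-1,-1,1]) if fl else np.eye(3)
  for p in np.linspace(ps,-1.527,5):
    u=np.array([np.cos(p),np.sin(p)]); j=ctrl.inverse_kinematics(np.r_[c-.1*u,.13],rv(pose(p,0)@F)); print(fl,p,None if j is None else j.round(2))
im,d,W=shot('wrist');np.savez('w2.npz',im=im,W=W);save(im,'w2.png')
```

```text
[ 0.529 -0.206  0.327]
16.4167 [ 0.547 -0.247  0.341]
17.075 [ 0.548 -0.207  0.321]
17.7333 [ 0.551 -0.073  0.305]
18.6 [0.553 0.137 0.34 ]
0 0.195 [-0.19  0.41 -0.21  1.97  0.12  0.78  1.3 ]
0 -0.2355 [-0.3   0.43 -0.16  1.93  0.1   0.79  0.82]
0 -0.6659999999999999 [-0.38  0.48 -0.12  1.85  0.08  0.82  0.36]
0 -1.0965 [-0.44  0.54 -0.08  1.75  0.05  0.86 -0.06]
0 -1.527 [-0.46  0.6  -0.03  1.64  0.02  0.91 -0.45]
1 0.195 [-0.52  0.41  0.19  1.98 -0.11  0.77 -1.64]
1 -0.2355 [-0.63  0.43  0.25  1.94 -0.15  0.78 -2.11]
1 -0.6659999999999999 [-0.73  0.49  0.32  1.87 -0.2   0.82 -2.54]
1 -1.0965 [-1.22  0.83  1.08  1.77 -0.84  1.07 -2.5 ]
1 -1.527 [-0.14  0.65 -0.48  1.62  0.35  0.95  2.45]
```

View pics/w2.png

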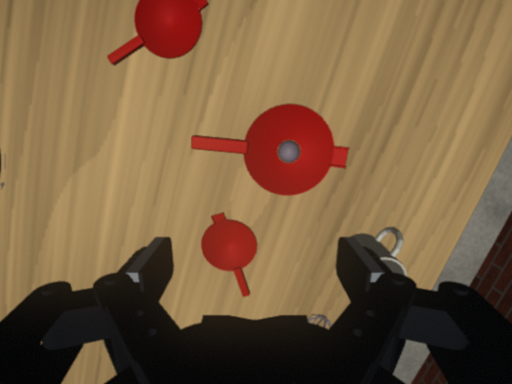

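The wrist view shows the dish at (289,149), its ball at (288,152), its handle pointing left to (192,142) and its lip at (345,157). The small dish at (229,244) is clear.

```bash
cat >> h.py <<'E'
def dish(im,W,seed,zmin=.02):
    red,_=masks(im); n,l=cv2.connectedComponents(red.astype(np.uint8)); m=(l==l[seed[1],seed[0]]).astype(np.uint8)
    op=cv2.morphologyEx(m,cv2.MORPH_OPEN,cv2.getStructuringElement(2,(31,31)))
    op=cv2.morphologyEx(cv2.morphologyEx(m,cv2.MORPH_CLOSE,np.ones((31,31))),cv2.MORPH_OPEN,cv2.getStructuringElement(2,(41,41)))
    cn=max(cv2.findContours(op,0,1)[0],key=cv2.contourArea)[:,0]
    er=cv2.erode(m,np.ones((3,3)))
    rest=(er>0)&(cv2.dilate(op,np.ones((9,9)))==0)&(W[...,2]>zmin)
    inner=W[(cv2.erode(op,np.ones((3,3)))>0)&(m>0)]
    c=np.array(cv2.minEnclosingCircle(inner[:,:2].astype(np.float32))[0]); r=cv2.minEnclosingCircle(inner[:,:2].astype(np.float32))[1]
    q=W[rest]; d=np.linalg.norm(q[:,:2]-c,axis=1)
    return c,r,q,inner
E
python3 - <<'E'
from h import *
Z=np.load('w2.npz');im,W=Z['im'],Z['W']
c,r,q,inn=dish(im,W,(270,150)); print('c',c,r,'rim z',np.percentile(inn[:,2],[50,98]))
h=q[q[:,0]<c[0]];l=q[q[:,0]>c[0]]
print('handle',h.mean(0),len(h),h[:,:2].min(0),'lip',l.mean(0),len(l))
v=l.mean(0)-h.mean(0);print('heading ends',np.arctan2(v[1],v[0]),'rect',rect(h,(1,0)))
v=c-h.mean(0)[:2];print('heading c',np.arctan2(v[1],v[0]))
red,_=masks(im); b=W[147:157,284:293].reshape(-1,3); print('ball',np.median(b,0))
E
```

```text
c [0.5951916  0.17375338] 0.0687149167060852 rim z [0.03072289 0.04159953]
handle [0.4874679  0.15100468 0.04563694] 490 [0.4530296  0.13715382] lip [0.67357889 0.18894833 0.04391807] 110
heading ends 0.20112012416754146 rect (array([0.50072014, 0.15890864]), (0.09846236556768417, 0.0365886427462101), np.float32(0.5589007))
heading c 0.2081185848328199
ball [0.59166429 0.17248497 0.05354147]
```

Run:
```python
from h import *
c=np.array([.595,.1735]);ps=.204;u=np.array([np.cos(ps),np.sin(ps)]);R=pose(ps,0);g=c-.1*u
ctrl.reach(np.r_[g,.14],rv(R)); ctrl.servo_line(np.r_[g,.037],rv(R),vel=.1); s0=ctrl.sense()
ctrl.move_gripper(.01,80); s=ctrl.sense(); print(s['clock'],s['width'],s['grip_force'],s['wrist_force'].round(1),s['tool_pos'],s['joint_pos'].round(2))
ctrl.servo_line(s['tool_pos']+[0,0,.03],vel=.04); ctrl.servo_line(s['tool_pos']+[0,0,.1],vel=.08); ctrl.pause(.3)
s=ctrl.sense(); print(s['clock'],s['width'],s['wrist_force'].round(2),s['ft_torque'].round(2))
for n in('top','side'):
    im,d,W=shot(n); red,_=masks(im); q=near(W,red,c,.066); q=q[q[:,2]>.1]
    rr=np.hypot(*(q[:,:2]-c).T); rim=q[(rr>.05)]
    A=np.c_[rim[:,:2]-c,np.ones(len(rim))]; 
    k,*_=np.linalg.lstsq(A,rim[:,2],rcond=None); print(n,len(rim),'tilt deg along u',np.degrees(k[:2]@u).round(2),'across',np.degrees(k[:2]@[-u[1],u[0]]).round(2),k[2])
    save(im,n+'3.png')
```

```text
21.6833 0.01917718718057337 77.80458927154541 [-0.  -0.1  2.4] [0.49712611 0.15329119 0.03710028] [-0.22  0.56 -0.17  2.01  0.17  0.58  1.27]
23.9083 0.019235073208980172 [ 0.5  -0.77 -2.21] [-0.06  0.18 -0.04]
top 394 tilt deg along u -62.32 across 2.35 0.1825132674174302
side 441 tilt deg along u -0.23 across -0.37 0.13430298482863062
```

View pics/side3.png

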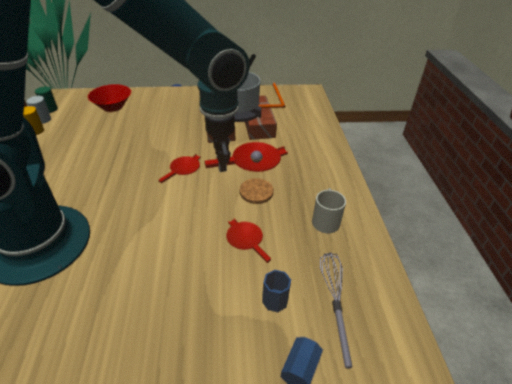

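The side view shows the dish level and off the trivet, with the ball centred at (257,156), the trivet at (256,190) and the cup upright at (276,290). Now the turn about the dish's centre.

Run:
```python
from h import *
c=np.array([.595,.1735]);ps=.204;s=ctrl.sense();p0=s['tool_pos'];R0=Ro.from_rotvec(s['tool_rot']).as_matrix()
pe=np.arctan2(-.2052-c[1],.6144-c[0]); print(pe)
for a in np.linspace(ps,pe,13)[1:]:
    Q=Ro.from_euler('z',a-ps).as_matrix(); off=Q@np.r_[p0[:2]-c,0]
    ctrl.servo_line(np.r_[c+off[:2],p0[2]],rv(Q@R0),vel=.04)
ctrl.pause(.3)
s=ctrl.sense(); print(s['clock'],s['tool_pos'],s['width'],s['grip_force'],s['joint_pos'].round(2),s['wrist_force'].round(2))
u=np.array([np.cos(pe),np.sin(pe)])
for n in('top','side'):
    im,d,W=shot(n); np.savez(n+'4.npz',im=im,W=W); red,b=masks(im); q=near(W,red,c,.14); q=q[(q[:,2]>.1)&(q[:,2]<.16)]
    dd=q[:,:2]-c; rr=np.hypot(*dd.T); rim=q[(rr>.05)&(rr<.067)]
    k,*_=np.linalg.lstsq(np.c_[rim[:,:2]-c,np.ones(len(rim))],rim[:,2],rcond=None)
    l=q[(rr>.075)&(dd@u>0)].mean(0)[:2]; h=q[(rr>.08)&(dd@u<-.07)].mean(0)[:2]
    print(n,'tilt',np.degrees(k[:2]@u).round(2),np.degrees(k[:2]@[-u[1],u[0]]).round(2),k[2].round(3),'lip',l,'handle',h,
      'heading',np.arctan2(*(l-h)[::-1]), 'disc mean',q[rr<.07].mean(0).round(4))
    save(im,n+'4.png')
```

```text
-1.5196131838780238
30.4083 [0.58981758 0.27335093 0.13704094] 0.018696809226760303 77.9545247554779 [-0.6   0.59  0.17  1.65 -0.12  0.91 -0.34] [ 0.75  0.16 -2.85]
top tilt 0.2 0.05 0.136 lip [0.59847143 0.09320177] handle [nan nan] heading nan disc mean [0.5957 0.1737 0.1312]
side tilt 0.38 0.8 0.135 lip [0.59549131 0.09179425] handle [0.5893018  0.27820276] heading -1.5376045487656453 disc mean [0.5939 0.1827 0.1299]<stdin>:14: RuntimeWarning: Mean of empty slice.
  ret = um.true_divide(
```

View pics/side4.png

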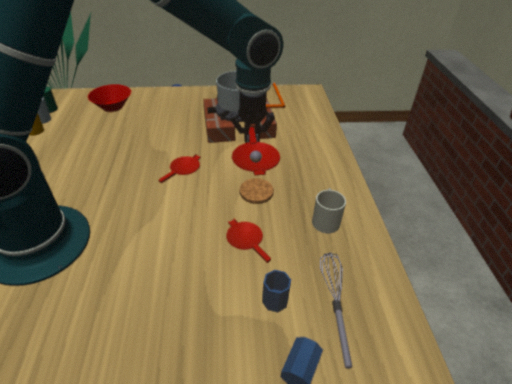

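View pics/top4.png

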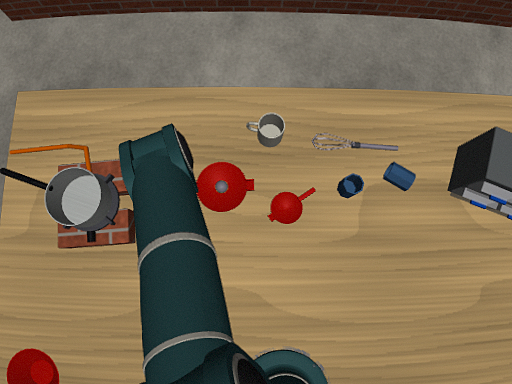

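The top view shows the lip at (252,184) pointing at the cup at (350,186). The ball is centred at (222,187), and the dish is level about 10 cm above the trivet.

```bash
python3 -c "
from cell import ctrl
import numpy as np
print(abs(ctrl.sense()['dq']).max()); print(ctrl.hand_in())"
```

```text
0.0013639770991058784
the job is handed in; nothing more can be done
None
```

Job handed in at about 30 s on the robot's clock: the blue cup stands mouth-up where it lay, and the gripper is holding the dish level (under 1° tilt) about 10 cm above the trivet, lip within about 1° of the cup, ball in the middle.

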